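Put packing stock away with its kind

TASK

Put the four loose pieces of packing stock that stand between the robot and the trays away into the three two-bay wooden trays so that each tray holds one kind: the round tin goes in the free bay beside the tin already there, the thread spool in the free bay beside the spool already there, and the two small kraft boxes go in the empty tray, one to a bay, either way round. Everything must rest right way up on the tray floor (spool standing, boxes taped face up, tin lid up) and be let go; leave the tin and the spool that are already in the trays where they are.

Things in the scene. Friction and masses are not known exactly. Their poses are not given: they have to be found in the camera images.
- tin_tray: wooden tray fixed to the table, 126 (x, away from robot) x 187 (y) mm, 14 high, like the other two. Origin: centre of its underside, z up. Floor 5 thick; walls 5 thick, 9 above the floor (divider 8). A divider at y = 0 makes two bays, each 116 (x) x 86 (y) mm, centred at x = 0, y = +45.5 and -45.5 mm. This one already holds a tin in its +y bay; its -y bay is free.
- spool_tray: wooden tray fixed to the table, 126 (x, away from robot) x 187 (y) mm, 14 high, like the other two. Origin: centre of its underside, z up. Floor 5 thick; walls 5 thick, 9 above the floor (divider 8). A divider at y = 0 makes two bays, each 116 (x) x 86 (y) mm, centred at x = 0, y = +45.5 and -45.5 mm. This one already holds a thread spool standing in its -y bay; its +y bay is free.
- empty_tray: wooden tray fixed to the table, 126 (x, away from robot) x 187 (y) mm, 14 high, like the other two. Origin: centre of its underside, z up. Floor 5 thick; walls 5 thick, 9 above the floor (divider 8). A divider at y = 0 makes two bays, each 116 (x) x 86 (y) mm, centred at x = 0, y = +45.5 and -45.5 mm. This one is empty at the start.
- stored_tin_mid (a point): round whitish tin already in the tin tray, diameter 62 mm, 22 mm high; point at its centre, half-way up (11 mm above the tray floor), z up. Loose, to be left in place.
- stored_spool_mid (a point): thread spool already standing in the spool tray, wooden ends, diameter 31 mm, 60 mm high; point at its centre, half-way up (30 mm above the tray floor), z up. Loose, to be left in place.
- tin_mid (a point): the round whitish tin with slip lid lying on the table, diameter 62 mm, 22 mm high, lid up; point at its centre, half-way up (11 mm), z up. Loose, 30 to 65 g; the lid does not come off. Take it across the rim in any direction.
- spool_mid (a point): the thread spool standing on the table (its thread differs in colour from the stored one, which does not matter), diameter 31 mm, 60 mm high; point at its centre, half-way up (30 mm), z up along its axis. Loose, 20 to 42 g.
- low_box_mid (a point): the lower of the two small kraft cardboard boxes, 52 x 68 mm and 36 mm high. Point at its centre, half-way up; x along the short side (grip across it), y along the long side, z up. Loose, 20 to 45 g, lies flat on the table with its taped face up. It fits a bay lengthwise or crosswise.
- tall_box_mid (a point): the taller of the two small kraft cardboard boxes, 50 x 66 mm and 46 mm high. Point at its centre, half-way up; x along the short side (grip across it), y along the long side, z up. Loose, 20 to 45 g, lies flat on the table with its taped face up. It fits a bay lengthwise or crosswise.
Not all that is in view belongs to the job. Leave any green, orange or purple look-alike of the part that bears stored_tin_mid alone.

How it is judged:
By the outcome, as a careful person would: the job done as asked, in the order asked, and still so for the second after the job is handed in, with the robot touching nothing.
It also fails if it takes over 102 s, if anything falls off the work surface, if the arm or the gripper's body presses on something with over 40 N, if the wrist force passes 120 N, or if a joint passes its speed limit or range.

ROBOT

A 7-joint arm with a two-finger parallel gripper is mounted at the origin on a cart in front of the work surface, level with it; the furniture and walls round the work are solid. World frame = base frame: x ahead of the robot, y to its left, z up, the work surface at z = 0. Lengths are in m, angles in rad, forces in N, time in s.
With the tool pointing down it reaches from about 0.425 to 0.875 m from the base axis. Payload 4.7 kg.
Tool frame: the origin (TCP) lies where the fingers leave the gripper's body, on its centre line; the fingertips stand 70 mm ahead of it and the grasp point (between the pads) lies 51 mm ahead of it; z points along the fingers, y is the line along which they close (so a half turn about z gives the same grasp; the last joint's range is limited). The gripper opens to 87 mm and grips with 3 to 60 N. Pads are 19 mm wide; open, the fingers measure 117 mm over their backs; the gripper's body (75 mm by 190 mm) begins 51 mm behind the grasp point.
Start: joints at [-1.181, 0.321, -0.07, 1.45, 0.023, 1.371, -0.057], TCP at [0.239, 0.605, 0.292] pointing down, gripper open.
Joint ranges: [-2.86, 2.86], [-0.3, 2.09], [-1.38, 1.24], [0.06, 2.45], [-1.56, 4.7], [0.09, 2.05], [-2.69, 2.69]. Speed limits (rad/s): [2.57, 2.57, 3.14, 3.14, 3.14, 3.14, 3.14].

INTERFACE

Orientations are given as a rotation vector (axis times angle).
In Python, from bench import ctrl gives the robot as it stands.
- The arm moves only by the tool drive_tool, never from a script. Its argument "motion" is a list of rows, each a list of 3 entries, a list of its own where there are three numbers: the shift along the tool's x, y, z in cm, then the turn, a rotation vector about the tool's x, y, z in degrees, then the opening, from -1 (shut) to 1 (fully open). In form: [[[x, y, z], [ax, ay, az], claw], ...]. A call has 1 to 12 rows; each row shifts and turns the commanded pose from where the row before left it, along the tool's axes as they then stand; what a row does not reach is not made up. A row lasts 1/8 s, in which the tool goes at most 62.5 mm and 10.7 degrees, less where a joint would pass 70% of its speed; a pose out of reach is approached as far as the arm can. A call with a gripper value outside its range is refused whole. The fingers move at their own pace and stop on an object; "force" is the grip in N (left out, the last holds). Time passes only in rows, so rows that do not move let the fingers close. It gives the time, the measured TCP pose, the force, the opening and the grip force at its end, in the units of the state.
- ctrl.get_state(): the state, without advancing time (a new reading comes with each control period).
- ctrl.get_image(name): name is "scene" or "top" or "wrist"; returns the picture (384x512x3 uint8, red, green, blue); there is no depth.
- ctrl.calibration(name): a dict with "K" (3x3 intrinsics, pixels), "origin" and "attitude" of the camera in the world; the wrist camera has in their place "tool_from_camera" (4x4, takes a point from camera to tool coordinates, whose origin is the TCP and whose axes are the flange's). Camera axes: x right, y up, looking along -z (the intrinsics and any distortion apply to the point x, -y, -z); pixel columns grow to the right and rows downward; lengths in m; the calibration is good to about 2 mm. A picture is of the moment at which its call begins: read the wrist's pose just before it. calibration takes no time and is no camera call.
- ctrl.close_job(): hands the job in; it is judged then, once.
The state is a dict: "time": time; "joint_positions": joint angles; "qd": joint speeds; "joint_torque": joint torques, N m; "position": TCP position; "tool_rot": TCP orientation; "ft_force": force on the tool from outside, world axes, zero at the start; "torque": the same for the moment, N m; "grip_width": opening from 0.0 (shut) to 1.0 (fully open); "grip_force": force on a finger pad.
Only numpy, scipy, OpenCV 4.12 (cv2) and the standard library are available. Lean on these libraries where they do the work, as an engineer would, in place of code of your own. Each camera call takes 0.05 s, during which the arm holds its last target. There are 200 camera calls.

## Working session

There is one attempt and no reset: what is moved stays moved. The work goes in short steps, Python scripts to look and compute and a tool call to move; the robot and the scene stay as the last step left them, time stands still between calls to the robot, and variables do not carry over. Pictures are saved under pics/ and viewed, at most 14 in all, crops included, and the job is handed in when it is done.

Besides the shell and the picture viewer there is one more tool, called after ">>>" as a command line: name --argument value ..., lists and objects as JSON in quotes. drive_tool: Moves the arm, as the interface text tells. Its arguments: {"type":"object","properties":{"motion":{"type":"array","items":{"type":"array"}},"force":{"type":"number"}},"required":["motion"]}

```bash
ls; mkdir -p pics
python3 - <<'E'
from bench import ctrl
import cv2,json
s=ctrl.get_state();print(s)
for n in("top","scene"):
    im=ctrl.get_image(n);cv2.imwrite(f"pics/{n}0.png",im[:,:,::-1]);print(n,ctrl.calibration(n))
print(ctrl.calibration("wrist"))
E
```

```text
pics
{'time': 0.0, 'joint_positions': array([-1.18088056,  0.32180439, -0.07009773,  1.45166323,  0.02261881,
        1.37080724, -0.05690244]), 'qd': array([ 6.67912270e-04,  9.46247455e-04, -4.74229671e-06, -3.54134367e-04,
       -1.61030265e-03,  5.23647659e-04,  1.93176422e-04]), 'joint_torque': array([-3.28357073e-04, -4.91296971e+01, -4.04204344e-01, -3.12537789e+01,
       -6.39297324e-02,  4.38735075e-02,  1.73681069e-04]), 'position': array([0.23845425, 0.60422932, 0.2911795 ]), 'tool_rot': array([-5.86748775e-01, -3.08606536e+00,  2.95190573e-03]), 'ft_force': array([ 0.6318444 ,  0.03139081, -0.22219284]), 'torque': array([ 0.00819724,  0.03153596, -0.02228037]), 'grip_force': 0.0, 'grip_width': 0.9985245136699}
top {'K': array([[368.15194376,   0.        , 257.00568308],
       [  0.        , 368.15194376, 185.00545738],
       [  0.        ,   0.        ,   1.        ]]), 'origin': array([ 0.48467949, -0.01197483,  1.03173028]), 'attitude': array([ 0.03148486, -0.05130497, -1.55472919])}
scene {'K': array([[420.28356048,   0.        , 263.99609351],
       [  0.        , 420.28356048, 192.73422575],
       [  0.        ,   0.        ,   1.        ]]), 'origin': array([-0.25831353, -0.66200987,  0.58936713]), 'attitude': array([ 1.01240636, -0.48835964, -0.8414489 ])}
{'K': array([[331.17031933,   0.        , 257.00802703],
       [  0.        , 331.17031933, 200.43422104],
       [  0.        ,   0.        ,   1.        ]]), 'tool_from_camera': array([[ 9.86963326e-05,  9.61948184e-01,  2.73231920e-01,
         7.49210784e-02],
       [ 9.99999914e-01,  1.50525994e-05, -4.14212749e-04,
         6.58347349e-05],
       [-4.02564052e-04,  2.73231938e-01, -9.61948100e-01,
        -9.26320789e-02],
       [ 0.00000000e+00,  0.00000000e+00,  0.00000000e+00,
         1.00000000e+00]])}
```

View pics/top0.png

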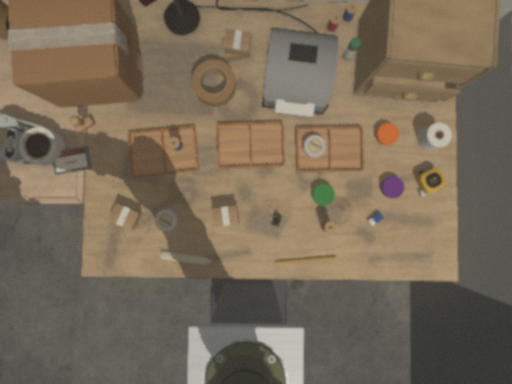

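View pics/scene0.png

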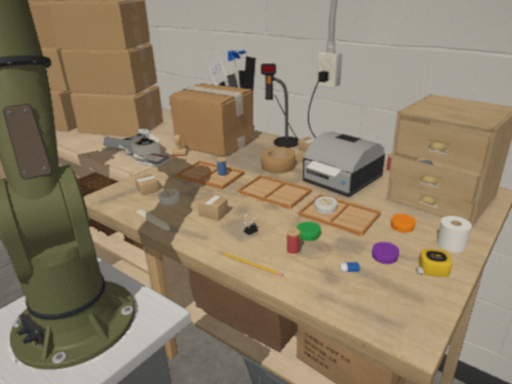

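The top view shows boxes at (125,215) and (225,212), a whitish tin at (166,220) and a spool at (329,226). The trays are spool (164,149), empty (250,143) and tin (329,147). Tin look-alikes are green (323,194), orange (387,133) and purple (392,187). The white roll (439,134) and the tape ring (213,82) aren't part of the job. The tin to move is (166,220), the only whitish disc lying loose between the robot and the trays. I'll confirm that in one enlarged crop.

```bash
cat > h.py <<'E'
import numpy as np,cv2
from scipy.spatial.transform import Rotation as R
from bench import ctrl
def cam(name,st=None):
    c=ctrl.calibration(name)
    if name!="wrist":
        return c["K"],np.array(c["origin"]),R.from_rotvec(c["attitude"]).as_matrix()
    T=np.eye(4);T[:3,:3]=R.from_rotvec(st["tool_rot"]).as_matrix();T[:3,3]=st["position"]
    T=T@c["tool_from_camera"];return c["K"],T[:3,3],T[:3,:3]
def cast(c,px,z):
    K,o,A=c;px=np.atleast_2d(np.float64(px))
    d=np.c_[(px[:,0]-K[0,2])/K[0,0],-(px[:,1]-K[1,2])/K[1,1],-np.ones(len(px))]@A.T
    return o+d*((z-o[2])/d[:,2])[:,None]
def proj(c,P):
    K,o,A=c;q=(np.atleast_2d(P)-o)@A
    return np.c_[K[0,0]*q[:,0]/-q[:,2]+K[0,2],K[1,1]*-q[:,1]/-q[:,2]+K[1,2]]
def rel(st,p,yaw):
    """tool-down moves: shift in tool cm for TCP goal p; turn so tool y lies along yaw (mod 180)"""
    M=R.from_rotvec(st["tool_rot"]).as_matrix()
    return (M.T@(np.array(p)-st["position"])*100).round(2)
E
python3 - <<'E'
from h import *
c=cam("top")
for n,p,z in [("boxL",(125,217),.04),("tin",(166,220),.022),("boxR",(225,215),.04),("spool",(329,226),.06),("spT",(164,149),.014),("emT",(250,143),.014),("tinT",(329,147),.014),("clip",(277,218),.03)]:
    print(n,cast(c,p,z).round(3))
im=cv2.imread("pics/top0.png")[110:250,95:365]
im=cv2.convertScaleAbs(im,alpha=1.3,beta=20)
cv2.imwrite("pics/crop.png",cv2.resize(im,None,fx=2.95,fy=2.95,interpolation=cv2.INTER_CUBIC))
E
```

```text
boxL [[0.446 0.327 0.04 ]]
tin [[0.439 0.222 0.022]]
boxR [[0.455 0.061 0.04 ]]
spool [[ 0.431 -0.215  0.06 ]]
spT [[0.634 0.235 0.014]]
emT [[ 0.655 -0.003  0.014]]
tinT [[ 0.648 -0.224  0.014]]
clip [[ 0.449 -0.08   0.03 ]]
```

View pics/crop.png

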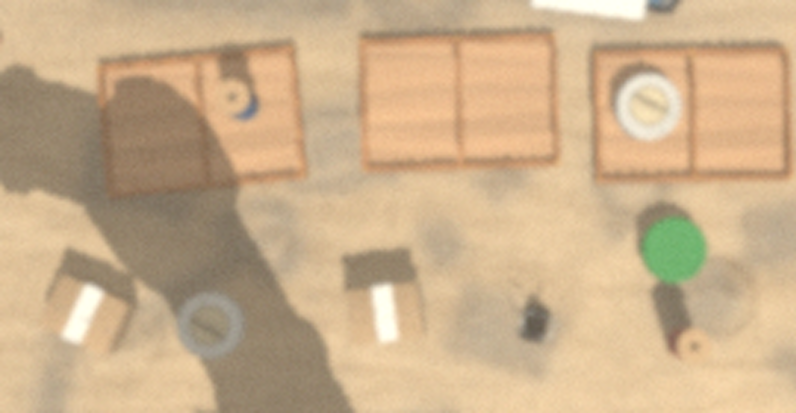

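The crop confirms it: the loose whitish tin is at top pixel (166,220), between the two boxes. The stored tin is at (315,146) and the green look-alike at (323,194). The loose spool is at (329,226). I'll bring the wrist camera over.

>>> drive_tool --motion '[[[0, 0, 0], [0, 0, 9.8], 1], [[0, 0, 0], [0, 0, 9.8], 1], [[0, 0, 0], [0, 0, 9.8], 1], [[0, 0, 0], [0, 0, 9.8], 1], [[0, 0, 0], [0, 0, 9.8], 1], [[0, 0, 0], [0, 0, 9.8], 1], [[0, 0, 0], [0, 0, 9.8], 1], [[-4.5, 2.9, 0], [0, 0, 0], 1], [[-4.5, 2.9, 0], [0, 0, 0], 1], [[-4.5, 2.9, 0], [0, 0, 0], 1], [[-4.5, 2.9, 0], [0, 0, 0], 1], [[-4.5, 2.9, 0], [0, 0, 0], 1]]'

```text
time: 1.6
position: [0.3837, 0.3776, 0.2919]
tool_rot: [-2.224, -2.219, 0.001]
ft_force: [0.6, -0.1, -0.1]
grip_width: 0.997
grip_force: 0.0
```

>>> drive_tool --motion '[[[-4.5, 2.9, 0], [0, 0, 0], 1], [[-4.5, 2.9, 0], [0, 0, 0], 1], [[-4.5, 2.9, 0], [0, 0, 0], 1], [[-4.5, 2.9, 0], [0, 0, 0], 1], [[0, 0, 0], [0, 0, 0], 1]]'

```text
time: 2.22
position: [0.5008, 0.1937, 0.2922]
tool_rot: [2.233, 2.207, -0.001]
ft_force: [0.3, 0.4, -0.4]
grip_width: 1.001
grip_force: 0.0
```

Run:
```python
from h import *
s=ctrl.get_state();im=ctrl.get_image("wrist");cv2.imwrite("pics/w1.png",im[:,:,::-1])
np.save("w1.npy",np.r_[s["position"],s["tool_rot"]]);print(s["time"],s["position"],R.from_rotvec(s["tool_rot"]).as_matrix().round(3),s["joint_positions"].round(2))
```

```text
2.225 [0.50083507 0.19365936 0.29220414] [[ 0.012  1.     0.001]
 [ 1.    -0.012 -0.002]
 [-0.002  0.001 -1.   ]] [-0.82  0.08  0.42  1.75 -0.03  1.32 -0.4 ]
```

View pics/w1.png

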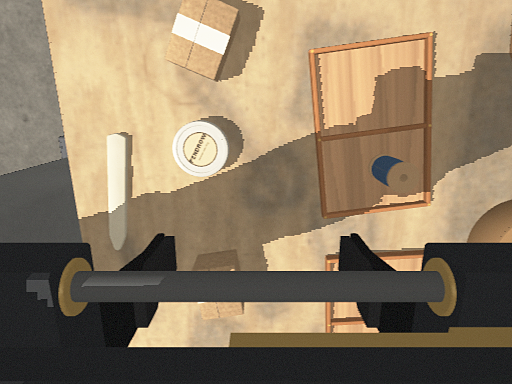

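The wrist view shows the loose tin at (200,148), labelled and lid up, the left box at (207,30), cut off at the top, and the spool tray with corners (310,48) (433,33) (430,204) (324,217). I'll take three more views along y so that everything is covered.

>>> drive_tool --motion '[[[4, 0, 0], [0, 0, 0], 1], [[4, 0, 0], [0, 0, 0], 1], [[0, 0, 0], [0, 0, 0], 1]]'

```text
time: 2.65
position: [0.4963, 0.2848, 0.2913]
tool_rot: [-2.213, -2.227, 0.001]
ft_force: [0.7, 0.4, -0.0]
grip_width: 1.003
grip_force: 0.0
```

```bash
cat > snap.py <<'E'
import sys
from h import *
n=sys.argv[1];s=ctrl.get_state();im=ctrl.get_image("wrist");cv2.imwrite(f"pics/{n}.png",im[:,:,::-1])
np.save(n+".npy",np.r_[s["position"],s["tool_rot"]]);print(s["time"],s["position"])
E
python3 snap.py w2
```

```text
2.65 [0.49625026 0.284788   0.29128899]
```

>>> drive_tool --motion '[[[-5, 0, 0], [0, 0, 0], 1], [[-5, 0, 0], [0, 0, 0], 1], [[-5, 0, 0], [0, 0, 0], 1], [[-5, 0, 0], [0, 0, 0], 1], [[-5, 0, 0], [0, 0, 0], 1], [[0, 0, 0], [0, 0, 0], 1]]'

```text
time: 3.45
position: [0.4977, 0.0238, 0.2925]
tool_rot: [2.233, 2.209, 0.0]
ft_force: [0.3, 0.6, -0.4]
grip_width: 1.001
grip_force: 0.0
```

```bash
python3 snap.py w3
```

```text
3.45 [0.4977473  0.0238362  0.29254031]
```

>>> drive_tool --motion '[[[-5, 0, 0], [0, 0, 0], 1], [[-5, 0, 0], [0, 0, 0], 1], [[-5, 0, 0], [0, 0, 0], 1], [[-5, 0, 0], [0, 0, 0], 1], [[-5, 0, 0], [0, 0, 0], 1], [[0, 0, 0], [0, 0, 0], 1]]'

```text
time: 4.25
position: [0.4969, -0.2241, 0.2922]
tool_rot: [2.229, 2.212, -0.003]
ft_force: [0.2, 0.4, -0.2]
grip_width: 0.998
grip_force: 0.0
```

```bash
python3 snap.py w4; python3 -c "
import cv2,numpy as np
a=[cv2.imread(f'pics/{n}.png')[:300] for n in('w2','w3','w4')]
cv2.imwrite('pics/m23.png',cv2.resize(np.vstack(a[:2]),None,fx=1,fy=1))
"
```

```text
4.25 [ 0.49689789 -0.22410901  0.29224292]
```

View pics/m23.png

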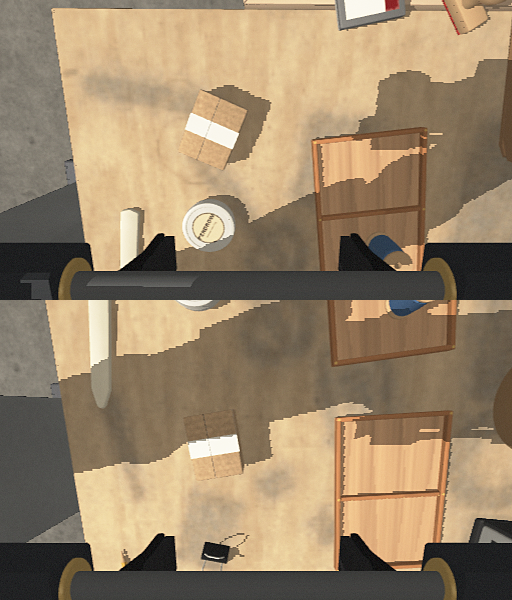

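View pics/w4.png

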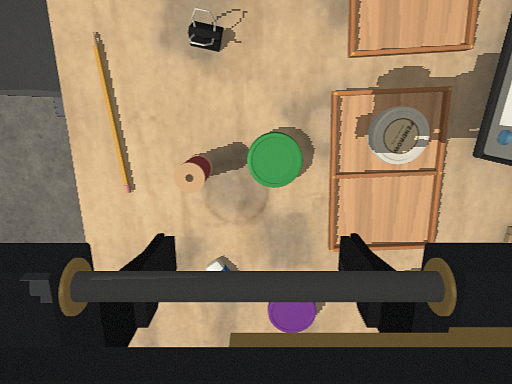

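w2 shows the left box, tape centre (213,130), and the tin (209,226). w3 (upper-left of its half) shows the right box, tape (214,146), and the empty tray. w4 shows the spool standing at (190,178), next to the green look-alike (275,160), and the tin tray with the stored tin at (400,135). Now I'll turn these into positions.

```bash
cat > m.py <<'E'
from h import *
def C(n):
    a=np.load(n+".npy");return cam("wrist",dict(position=a[:3],tool_rot=a[3:]))
def comp(mask,near):
    n,l,st,ce=cv2.connectedComponentsWithStats(mask.astype(np.uint8))
    k=min((k for k in range(1,n) if st[k,4]>40),key=lambda k:np.hypot(*(ce[k]-near)))
    return np.argwhere(l==k)[:,::-1].astype(np.float32),ce[k]
def tape(n,near):
    im=cv2.imread(f"pics/{n}.png").astype(int);mx,mn=im.max(2),im.min(2)
    x0,y0=near;m=np.zeros(mx.shape,bool);m[y0-35:y0+35,x0-35:x0+35]=1
    p,c=comp(m&(mx-mn<45)&(mn>120),near);r=cv2.minAreaRect(p)
    W=cast(C(n),cv2.boxPoints(r),.041)[:,:2];e=[W[1]-W[0],W[2]-W[1]];L=max(e,key=np.linalg.norm)
    print(n,"tape px",r,"world",W.mean(0).round(4),"len",np.linalg.norm(L).round(4),"yaw",np.degrees(np.arctan2(L[1],L[0])).round(1))
if __name__=="__main__":
    tape("w2",(213,130));tape("w3",(214,146))
    for n,near in(("w1",(200,148)),("w2",(209,226))):
        g=cv2.medianBlur(cv2.imread(f"pics/{n}.png",0),3)
        h=cv2.HoughCircles(g,cv2.HOUGH_GRADIENT,1.5,20,param1=100,param2=25,minRadius=22,maxRadius=32)[0]
        b=min(h,key=lambda q:np.hypot(*(q[:2]-near)));print(n,"tin",b,cast(C(n),b[:2],.021).round(4))
    print("spool top",cast(C("w4"),(190,177.5),.06).round(4))
    for t,n,pts in[("spT","w1",[(310,48),(433,33),(430,204),(324,217)]),("tinT","w4",[(332,92),(451,88),(436,243),(330,249)]),("emT top","w3",[(335,118),(453,111)]),("emT bottom","w4",[(349,56),(474,46)]),("emT div","w3",[(340,196),(443,190)])]:
        P=cast(C(n),pts,.014)[:,:2];print(t,P.round(3).tolist(),"mean",P.mean(0).round(4))
    print("paper/printer front px in w4",cast(C("w4"),[(475,155),(505,50)],.05).round(3))
E
python3 m.py
```

```text
w2 tape px ((211.27587890625, 130.68966674804688), (53.04780578613281, 17.857675552368164), 23.198591232299805) world [0.4491 0.3359] len 0.0527 yaw -22.6
w3 tape px ((213.33377075195312, 145.94729614257812), (17.987682342529297, 50.06399154663086), 81.02737426757812) world [0.453  0.0599] len 0.0516 yaw 8.2
w1 tin [200.25 147.75  27.85] [[0.4394 0.2254 0.021 ]]
w2 tin [207.75 228.75  26.05] [[0.4386 0.2222 0.021 ]]
spool top [[ 0.4298 -0.2175  0.06  ]]
spT [[0.557, 0.325], [0.682, 0.338], [0.703, 0.156], [0.58, 0.142]] mean [0.6303 0.2402]
tinT [[0.577, -0.136], [0.703, -0.132], [0.712, -0.31], [0.585, -0.317]] mean [ 0.6444 -0.2238]
emT top [[0.583, 0.086], [0.711, 0.092]] mean [0.647  0.0888]
emT bottom [[0.593, -0.1], [0.721, -0.092]] mean [ 0.6568 -0.096 ]
emT div [[0.594, -0.002], [0.712, 0.004]] mean [0.6531 0.0007]
paper/printer front px in w4 [[ 0.717 -0.199  0.05 ]
 [ 0.728 -0.101  0.05 ]]
```

>>> drive_tool --motion '[[[0.6, -3.4, 0], [0, 0, 0], 0.3], [[0, -3.3, 4], [0, 0, 0], 0.3], [[0, 0, 5], [0, 0, 0], 0.3], [[0, 0, 0], [0, 0, 0], 0.3], [[0, 0, 0], [0, 0, 0], 0.3], [[0, 0, 0], [0, 0, 0], 0.3]]' --force 15

```text
time: 5.05
position: [0.4324, -0.2147, 0.2042]
tool_rot: [2.221, 2.218, 0.003]
ft_force: [-0.4, -0.4, 1.1]
grip_width: 0.652
grip_force: 0.0
```

```bash
python3 snap.py w5
python3 - <<'E'
from m import *
print("spool top in w5 px expected",proj(C("w5"),[.4298,-.2175,.06]))
print("printer corner w3",cast(C("w3"),[(475,220)]*1,.04),cast(C("w3"),[(475,220)],.09))
E
```

```text
5.05 [ 0.43240112 -0.21473973  0.20415117]
spool top in w5 px expected [[252.95393163 213.77341442]]
printer corner w3 [[ 0.73754969 -0.02417442  0.04      ]] [[ 0.70293304 -0.00635201  0.09      ]]
```

View pics/w5.png

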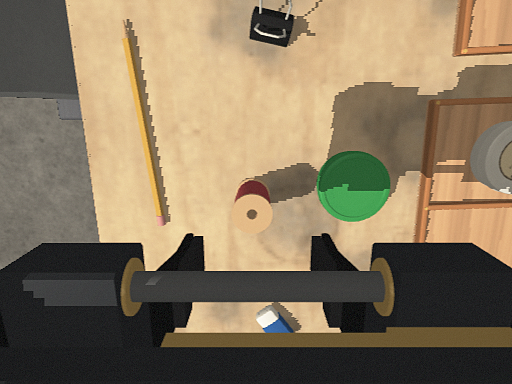

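The spool top is at (252,213), where I predicted it. The fingers will pass well clear of the green disc.

>>> drive_tool --motion '[[[-0.3, -0.3, 4], [0, 0, 0], 0.3], [[0, 0, 4], [0, 0, 0], 0.3], [[0, 0, 3.8], [0, 0, 0], 0.3], [[0, 0, 0], [0, 0, 0], 0.3], [[0, 0, 0], [0, 0, 0], -1], [[0, 0, 0], [0, 0, 0], -1], [[0, 0, 0], [0, 0, 0], -1], [[0, 0, 0], [0, 0, 0], -1], [[0, 0, 0], [0, 0, 0], -1], [[0, 0, 0], [0, 0, 0], -1]]'

```text
time: 6.35
position: [0.4285, -0.2179, 0.0852]
tool_rot: [2.223, 2.218, 0.002]
ft_force: [-0.2, 1.1, 7.0]
grip_width: 0.354
grip_force: 15.0
```

>>> drive_tool --motion '[[[0, 0, -4], [0, 0, 0], -1], [[0, 0, -4], [0, 0, 0], -1], [[0, 0, -4], [0, 0, 0], -1], [[5, 2, 0], [0, 0, 0], -1], [[5, 2, 0], [0, 0, 0], -1], [[5, 2, 0], [0, 0, 0], -1], [[5, 2, 0], [0, 0, 0], -1], [[5, 2, 0], [0, 0, 0], -1], [[5, 2, 0], [0, 0, 0], -1], [[5, 2, 0], [0, 0, 0], -1], [[5, 2, 0], [0, 0, 0], -1], [[5, 2, 0], [0, 0, 0], -1]]'

```text
time: 7.85
position: [0.6091, 0.2334, 0.204]
tool_rot: [-2.224, -2.219, 0.0]
ft_force: [0.1, -0.2, 0.5]
grip_width: 0.354
grip_force: 15.0
```

>>> drive_tool --motion '[[[2.6, 0.8, 0], [0, 0, 0], -1], [[2.6, 0.8, 0], [0, 0, 0], -1], [[0, 0, 4], [0, 0, 0], -1], [[0, 0, 4], [0, 0, 0], -1], [[0, 0, 2.2], [0, 0, 0], -1], [[0, 0, 0.9], [0, 0, 0], -1], [[0, 0, 0], [0, 0, 0], -1], [[0, 0, 0], [0, 0, 0], -1]]'

```text
time: 8.85
position: [0.6259, 0.2841, 0.095]
tool_rot: [2.224, 2.218, 0.004]
ft_force: [-0.2, -0.1, 0.1]
grip_width: 0.352
grip_force: 15.0
```

>>> drive_tool --motion '[[[0, 0, 0.3], [0, 0, 0], -1], [[0, 0, 0.2], [0, 0, 0], -1], [[0, 0, 0], [0, 0, 0], -1]]'

```text
time: 9.22
position: [0.6255, 0.284, 0.0903]
tool_rot: [2.224, 2.219, 0.003]
ft_force: [-2.3, -0.4, 7.5]
grip_width: 0.351
grip_force: 15.0
```

The spool is on the tray floor (7 N upward). I'll release it and go to the tin.

>>> drive_tool --motion '[[[0, 0, 0], [0, 0, 0], 0.2], [[0, 0, 0], [0, 0, 0], 0.2], [[0, 0, 0], [0, 0, 0], 0.2], [[0, 0, -4], [0, 0, 0], 0.2], [[0, 0, -4], [0, 0, 0], 0.2], [[0, 0, -4], [0, 0, 0], 0.2], [[-1.5, -4.6, 0], [0, 0, 0], 1], [[-1.5, -4.6, 0], [0, 0, 0], 1], [[-1.5, -4.7, 0], [0, 0, 0], 1], [[-1.5, -4.7, 0], [0, 0, 0], 1], [[0, 0, 0], [0, 0, 0], 1], [[0, 0, 0], [0, 0, 0], 1]]'

```text
time: 10.72
position: [0.4394, 0.2246, 0.2089]
tool_rot: [2.224, 2.219, 0.003]
ft_force: [0.1, -0.0, 1.7]
grip_width: 0.996
grip_force: 0.0
```

```bash
python3 snap.py w6
python3 - <<'E'
from m import *
print(proj(C("w6"),[.439,.2240,.021]))
E
```

```text
10.725 [0.43941008 0.22457475 0.20886386]
[[256.21199987 196.2610815 ]]
```

View pics/w6.png

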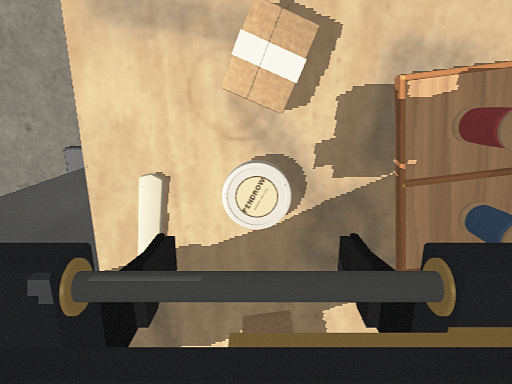

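The red-thread spool stands in its bay beside the blue one. The tin centre is at (256,194), as predicted, so I'll descend.

>>> drive_tool --motion '[[[0, 0, 4.5], [0, 0, 0], 1], [[0, 0, 4.5], [0, 0, 0], 1], [[0, 0, 3], [0, 0, 0], 1], [[0, 0, 1.3], [0, 0, 0], 1], [[0, 0, 0], [0, 0, 0], 1], [[0, 0, 0], [0, 0, 0], -1], [[0, 0, 0], [0, 0, 0], -1], [[0, 0, 0], [0, 0, 0], -1], [[0, 0, 0], [0, 0, 0], -1], [[0, 0, 0], [0, 0, 0], -1]]' --force 15

```text
time: 12.02
position: [0.4391, 0.2245, 0.0759]
tool_rot: [-2.224, -2.219, -0.002]
ft_force: [-1.1, 0.1, 4.7]
grip_width: 0.704
grip_force: 15.0
```

>>> drive_tool --motion '[[[0, 0, -4], [0, 0, 0], -1], [[0, 0, -4], [0, 0, 0], -1], [[0, 0, -4], [0, 0, 0], -1], [[-5, 2, 0], [0, 0, 0], -1], [[-5, 2, 0], [0, 0, 0], -1], [[-5, 2, 0], [0, 0, 0], -1], [[-5, 2, 0], [0, 0, 0], -1], [[-5, 2, 0], [0, 0, 0], -1], [[-5, 2, 0], [0, 0, 0], -1], [[-5, 2, 0], [0, 0, 0], -1], [[-5, 2, 0], [0, 0, 0], -1], [[-5, 2, 0], [0, 0, 0], -1]]'

```text
time: 13.52
position: [0.6182, -0.2274, 0.1946]
tool_rot: [-2.223, -2.219, 0.0]
ft_force: [1.1, 0.9, -0.1]
grip_width: 0.699
grip_force: 15.0
```

>>> drive_tool --motion '[[[-2.1, 1.2, 0], [0, 0, 0], -1], [[-2.1, 1.2, 0], [0, 0, 0], -1], [[0, 0, 4], [0, 0, 0], -1], [[0, 0, 4], [0, 0, 0], -1], [[0, 0, 2], [0, 0, 0], -1], [[0, 0, 0], [0, 0, 0], -1], [[0, 0, 0], [0, 0, 0], -1]]'

```text
time: 14.4
position: [0.6425, -0.2688, 0.097]
tool_rot: [2.222, 2.217, 0.001]
ft_force: [-0.9, 0.4, -0.3]
grip_width: 0.703
grip_force: 15.0
```

>>> drive_tool --motion '[[[0, 0, 0.8], [0, 0, 0], -1], [[0, 0, 0.5], [0, 0, 0], -1], [[0, 0, 0.3], [0, 0, 0], -1], [[0, 0, 0], [0, 0, 0], -1]]'

```text
time: 14.9
position: [0.6418, -0.2682, 0.0809]
tool_rot: [-2.224, -2.219, -0.001]
ft_force: [-2.6, 2.6, 8.2]
grip_width: 0.702
grip_force: 15.0
```

The tin is on the floor. I'll release it and go to the right box.

>>> drive_tool --motion '[[[0, 0, 0], [0, 0, 0], 0.72], [[0, 0, 0], [0, 0, 0], 0.72], [[0, 0, 0], [0, 0, 0], 0.72], [[0, 0, -4], [0, 0, 0], 0.72], [[0, 0, -4], [0, 0, 0], 0.72], [[0, 0, -4], [0, 0, 0], 0.72], [[4.7, -2.7, 0], [0, 0, 0], 0.8], [[4.7, -2.7, 0], [0, 0, 0], 0.8], [[4.7, -2.7, 0], [0, 0, 0], 0.8], [[4.7, -2.7, 0], [0, 0, 0], 0.8], [[4.7, -2.7, 0], [0, 0, 0], 0.8], [[4.7, -2.7, 0], [0, 0, 0], 0.8]]'

```text
time: 16.4
position: [0.4792, 0.0156, 0.1992]
tool_rot: [-2.224, -2.219, -0.001]
ft_force: [1.1, 0.6, 0.5]
grip_width: 0.901
grip_force: 0.0
```

>>> drive_tool --motion '[[[4.6, -2.7, 0], [0, 0, 0], 0.8], [[0, 0, 0], [0, 0, -8.2], 0.8], [[0, 0, 0], [0, 0, 0], 0.8], [[0, 0, 0], [0, 0, 0], 0.8]]'

```text
time: 16.9
position: [0.4536, 0.0594, 0.1993]
tool_rot: [2.064, 2.368, 0.0]
ft_force: [-0.0, 0.7, -0.1]
grip_width: 0.9
grip_force: 0.0
```

```bash
python3 snap.py w7
python3 - <<'E'
from m import *
p=proj(C("w7"),[.453,.0599,.041])[0];print(p);tape("w7",tuple(int(v) for v in p))
E
```

```text
16.9 [0.45364477 0.05944061 0.19930126]
[256.1893292  204.33020208]
w7 tape px ((256.5, 205.0), (22.0, 65.0), 90.0) world [0.4533 0.0593] len 0.0509 yaw 7.9
```

View pics/w7.png

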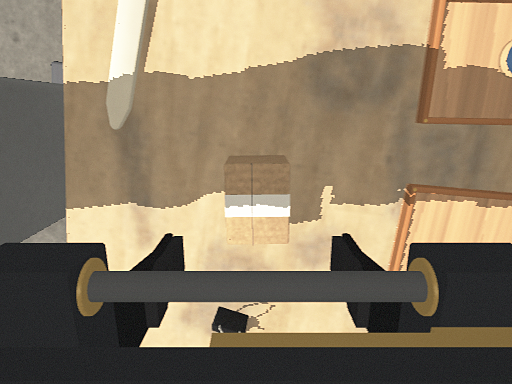

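The box is square to the fingers, with its tape centre at (256,205). I'll descend and grip it.

>>> drive_tool --motion '[[[0, 0, 4], [0, 0, 0], 0.8], [[0, 0, 4], [0, 0, 0], 0.8], [[0, 0, 2.5], [0, 0, 0], 0.8], [[0, 0, 1.1], [0, 0, 0], 0.8], [[0, 0, 0], [0, 0, 0], 0.8], [[0, 0, 0], [0, 0, 0], -1], [[0, 0, 0], [0, 0, 0], -1], [[0, 0, 0], [0, 0, 0], -1], [[0, 0, 0], [0, 0, 0], -1], [[0, 0, 0], [0, 0, 0], -1], [[0, 0, 0], [0, 0, 0], -1]]' --force 12

```text
time: 18.32
position: [0.4536, 0.0604, 0.0836]
tool_rot: [-2.06, -2.372, -0.001]
ft_force: [-1.1, 0.8, 5.8]
grip_width: 0.574
grip_force: 12.0
```

>>> drive_tool --motion '[[[0, 0, -4], [0, 0, 0], -1], [[0, 0, -4], [0, 0, 0], -1], [[0, 0, -3], [0, 0, 0], -1], [[0, 0, 0], [0, 0, 5.2], -1], [[-3, 4.4, 0], [0, 0, 0], -1], [[-3, 4.4, 0], [0, 0, 0], -1], [[-3, 4.4, 0], [0, 0, 0], -1], [[0, 0, 0], [0, 0, 0], -1], [[0, 0, 0], [0, 0, 0], -1]]'

```text
time: 19.45
position: [0.5889, -0.0231, 0.1924]
tool_rot: [-2.165, -2.275, 0.002]
ft_force: [-0.5, 0.3, 0.2]
grip_width: 0.575
grip_force: 12.0
```

The grip width is 50 mm, so this is the tall box. I'll place it in the −y bay, set back from the printer.

>>> drive_tool --motion '[[[-1.3, 2.3, 0], [0, 0, 0], -1], [[-1.3, 2.2, 0], [0, 0, 0], -1], [[0, 0, 4], [0, 0, 0], -1], [[0, 0, 3.5], [0, 0, 0], -1], [[0, 0, 1.5], [0, 0, 0], -1], [[0, 0, 0], [0, 0, 0], -1], [[0, 0, 0], [0, 0, 0], -1]]'

```text
time: 20.32
position: [0.6368, -0.0466, 0.1051]
tool_rot: [2.163, 2.276, 0.004]
ft_force: [0.9, -0.3, 0.8]
grip_width: 0.573
grip_force: 12.0
```

>>> drive_tool --motion '[[[0, 0, 0.8], [0, 0, 0], -1], [[0, 0, 0.5], [0, 0, 0], -1], [[0, 0, 0.3], [0, 0, 0], -1], [[0, 0, 0], [0, 0, 0], -1], [[0, 0, 0], [0, 0, 0], -1]]'

```text
time: 20.95
position: [0.6359, -0.0469, 0.0882]
tool_rot: [-2.165, -2.276, -0.001]
ft_force: [-2.6, 1.2, 7.0]
grip_width: 0.568
grip_force: 12.0
```

>>> drive_tool --motion '[[[0, 0, 0], [0, 0, 0], 0.4], [[0, 0, 0], [0, 0, 0], 0.4], [[0, 0, 0], [0, 0, 0], 0.4], [[0, 0, -4], [0, 0, 0], 0.4], [[0, 0, -4], [0, 0, 0], 0.4], [[0, 0, -3], [0, 0, 0], 0.4], [[4.9, -2.1, 0], [0, 0, 0], 0.8], [[4.9, -2.1, 0], [0, 0, 0], 0.8], [[4.9, -2.1, 0], [0, 0, 0], 0.8], [[4.9, -2.1, 0], [0, 0, 0], 0.8], [[4.9, -2.1, 0], [0, 0, 0], 0.8], [[4.9, -2.1, 0], [0, 0, 0], 0.8]]'

```text
time: 22.45
position: [0.4944, 0.2419, 0.1974]
tool_rot: [-2.165, -2.276, -0.001]
ft_force: [1.5, -0.7, 0.9]
grip_width: 0.9
grip_force: 0.0
```

>>> drive_tool --motion '[[[4.9, -2.1, 0], [0, 0, 0], 0.8], [[4.9, -2.1, 0], [0, 0, 0], 0.8], [[0, 0, 0], [0, 0, 8.5], 0.8], [[0, 0, 0], [0, 0, 8.5], 0.8], [[0, 0, 0], [0, 0, 8.4], 0.8], [[0, 0, 0], [0, 0, 0], 0.8], [[0, 0, 0], [0, 0, 0], 0.8]]'

```text
time: 23.32
position: [0.4485, 0.3362, 0.1972]
tool_rot: [2.611, 1.748, -0.0]
ft_force: [-0.3, -0.8, 0.3]
grip_width: 0.898
grip_force: 0.0
```

```bash
python3 snap.py w8
python3 - <<'E'
from m import *
p=proj(C("w8"),[.4491,.3359,.041])[0];print(p);tape("w8",tuple(int(v) for v in p))
a=np.load("w8.npy");M=R.from_rotvec(a[3:]).as_matrix();print(M.round(3))
E
```

```text
23.325 [0.44847976 0.33623378 0.19721551]
[257.98747908 205.8278319 ]
w8 tape px ((258.0, 204.5), (21.0, 66.0), 90.0) world [0.4495 0.3368] len 0.0513 yaw -22.4
[[ 0.381  0.925 -0.   ]
 [ 0.925 -0.381 -0.   ]
 [-0.    -0.    -1.   ]]
```

View pics/w8.png

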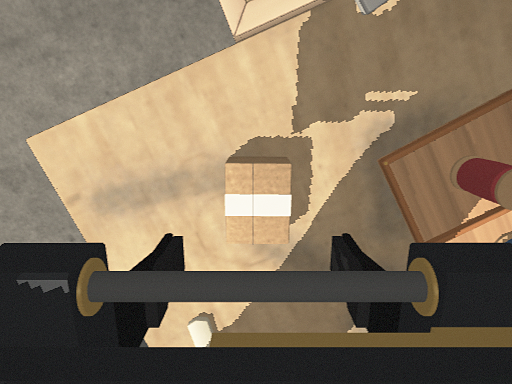

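The low box is aligned, with its tape centre at (258,204). I'll grip it.

>>> drive_tool --motion '[[[0.1, 0.1, 4], [0, 0, 0], 0.8], [[0, 0, 4], [0, 0, 0], 0.8], [[0, 0, 2.3], [0, 0, 0], 0.8], [[0, 0, 1.2], [0, 0, 0], 0.8], [[0, 0, 0], [0, 0, 0], 0.8], [[0, 0, 0], [0, 0, 0], -1], [[0, 0, 0], [0, 0, 0], -1], [[0, 0, 0], [0, 0, 0], -1], [[0, 0, 0], [0, 0, 0], -1], [[0, 0, 0], [0, 0, 0], -1], [[0, 0, 0], [0, 0, 0], -1]]'

```text
time: 24.75
position: [0.45, 0.337, 0.0827]
tool_rot: [-2.612, -1.745, -0.001]
ft_force: [-1.2, -0.4, 6.0]
grip_width: 0.598
grip_force: 12.0
```

>>> drive_tool --motion '[[[0, 0, -4], [0, 0, 0], -1], [[0, 0, -4], [0, 0, 0], -1], [[0, 0, -3], [0, 0, 0], -1], [[0, 0, 0], [0, 0, -8.5], -1], [[0, 0, 0], [0, 0, -8.5], -1], [[0, 0, 0], [0, 0, -8.4], -1], [[0, 0, 0], [0, 0, 0], -1]]'

```text
time: 25.62
position: [0.4497, 0.3366, 0.1919]
tool_rot: [-2.167, -2.275, 0.001]
ft_force: [-0.3, 0.1, -0.3]
grip_width: 0.602
grip_force: 12.0
```

>>> drive_tool --motion '[[[-4.3, 2.5, 0], [0, 0, 0], -1], [[-4.3, 2.5, 0], [0, 0, 0], -1], [[-4.3, 2.5, 0], [0, 0, 0], -1], [[-4.3, 2.5, 0], [0, 0, 0], -1], [[-4.3, 2.5, 0], [0, 0, 0], -1], [[-4.4, 2.6, 0], [0, 0, 0], -1], [[-4.4, 2.6, 0], [0, 0, 0], -1], [[0, 0, 4], [0, 0, 0], -1], [[0, 0, 3.5], [0, 0, 0], -1], [[0, 0, 1.3], [0, 0, 0], -1], [[0, 0, 0], [0, 0, 0], -1], [[0, 0, 0], [0, 0, 0], -1]]'

```text
time: 27.12
position: [0.6428, 0.0432, 0.1058]
tool_rot: [2.164, 2.275, 0.003]
ft_force: [-0.2, -0.5, 0.5]
grip_width: 0.593
grip_force: 12.0
```

>>> drive_tool --motion '[[[0, 0, 0.9], [0, 0, 0], -1], [[0, 0, 0.5], [0, 0, 0], -1], [[0, 0, 0.4], [0, 0, 0], -1], [[0, 0, 0], [0, 0, 0], -1], [[0, 0, 0], [0, 0, 0], -1]]'

```text
time: 27.75
position: [0.6418, 0.0431, 0.087]
tool_rot: [-2.165, -2.276, -0.001]
ft_force: [-2.6, 0.3, 5.7]
grip_width: 0.595
grip_force: 12.0
```

>>> drive_tool --motion '[[[0, 0, 0], [0, 0, 0], 0.4], [[0, 0, 0], [0, 0, 0], 0.4], [[0, 0, 0], [0, 0, 0], 0.4], [[0, 0, -4], [0, 0, 0], 0.4], [[0, 0, -4], [0, 0, 0], 0.4], [[0, 0, -5], [0, 0, 0], 0.4], [[0, -5, -4], [0, 0, 0], 0.4], [[0, -5, -4], [0, 0, 0], 0.4], [[0, -5, 0], [0, 0, 0], 0.4], [[0, -2, 0], [0, 0, 0], 0.4], [[0, 0, 0], [0, 0, 0], 0.4], [[0, 0, 0], [0, 0, 0], 0.4]]'

```text
time: 29.25
position: [0.4751, 0.0346, 0.2946]
tool_rot: [2.165, 2.276, 0.001]
ft_force: [0.0, -0.4, -0.2]
grip_width: 0.702
grip_force: 0.0
```

Run:
```python
from h import *
print(ctrl.get_state()["position"],ctrl.get_state()["time"])
t=ctrl.get_image("top")[:,:,::-1];s=ctrl.get_image("scene")[:,:,::-1]
a=cv2.resize(t[105:185,115:375],(780,240),interpolation=cv2.INTER_CUBIC)
b=cv2.resize(s[140:250,160:400],(780,357),interpolation=cv2.INTER_CUBIC)
cv2.imwrite("pics/fin.png",np.vstack([a,b]))
```

```text
[0.47509874 0.0346467  0.29456142] 29.25
```

View pics/fin.png

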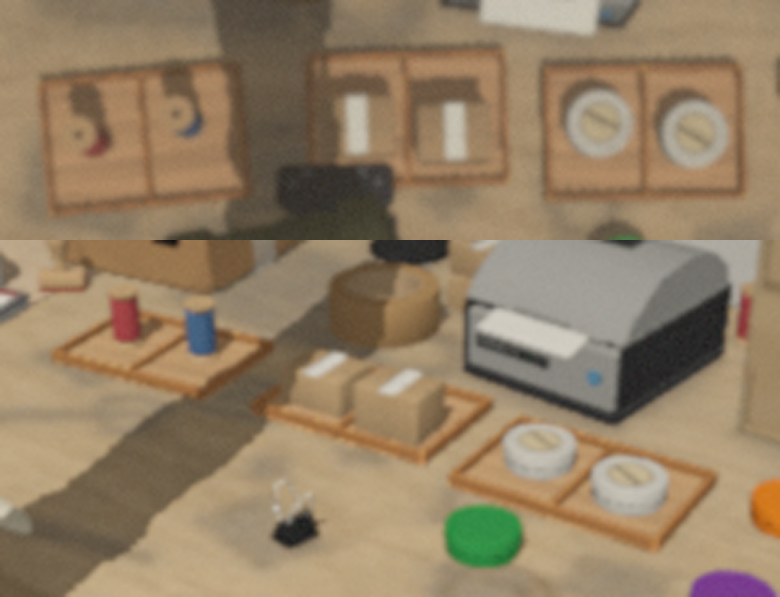

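The final view shows both spools standing (fin.png 125,315 and 200,325). The two boxes are flat with tape up, one per bay (325,380 and 400,400), and the two tins are side by side, lid up (540,450 and 630,485). Nothing else has been disturbed, so I'm handing in.

```bash
python3 -c "
from bench import ctrl
print(ctrl.close_job())"
```

```text
the job is handed in; nothing more can be done
None
```

All four pieces are in their trays, right way up and let go, with the stored tin and spool left in place; the job was handed in at about 29 s of the 102 s allowed.

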